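# Refit the front guide rod of a linear stage and hold it home

### The arm

A 6-joint arm with a two-finger parallel gripper is mounted at the origin on a cart in front of the work surface, level with it; the furniture and walls round the work are solid. World frame = base frame: x ahead of the robot, y to its left, z up, the work surface at z = 0. Lengths are in m, angles in rad, forces in N, time in s.
With the tool pointing down it reaches from about 0.325 to 0.775 m from the base axis. Payload 9.3 kg.
Tool frame: the origin (TCP) lies midway between the tips of the shut fingers; the grasp point (between the pads) lies behind it (pinch_z is the z of the grasp point in the tool frame, in m); z points along the fingers, y is the line along which they close (so a half turn about z gives the same grasp; the last joint's range is limited). The gripper opens to 85 mm and grips with 20 to 120 N. Pads are 22 mm wide; open, the fingers measure 114 mm over their backs; the gripper's body (76 mm by 85 mm) begins 54 mm behind the grasp point. The pads swing forward as they close: fully open they stand 13 mm farther back than shut.
Start: joints at [-1.475, 0.259, 0.021, 1.334, 0, 1.418], TCP at [0.135, -0.533, 0.231] pointing down, gripper open.
Joint ranges: [-3.04, 3.04], [-0.91, 1.82], [-1.04, 1.36], [-1.92, 1.95], [-1.52, 1.45], [-3.14, 3.14]. Speed limits (rad/s): [2.22, 2.22, 2.79, 3.14, 3.14, 3.14].

### API

Orientations are given as a rotation vector (axis times angle).
In Python, from station import * gives the robot as it stands. Calls block until the motion is done:
- reach(position, orientation): joint-space move of the TCP to a pose.
- line_to(position, rot=None, speed=0.15, contact_N=None): straight line of the TCP; rot=None keeps the orientation; speed is the mean speed in m/s. With contact_N (N) it stops when the force on the tool has changed by that much, and returns True; else False.
- movej(angles): joint-space move.
- move_gripper(opening, squeeze=None): finger opening in m; squeeze is the grip in N (None keeps the last); returns when the fingers have stopped.
- pause(seconds).
- inverse_kinematics(position, orientation): joint angles nearest the present ones, or None.
- get_obs(): the state.
- read_camera(name): name is "side" or "top"; returns a dict with "color" (400x640x3 uint8, red, green, blue), "intrinsics" (3x3 intrinsics, pixels), "R" (3x3) and "t" (3): a world point X has camera coordinates R X + t. Camera axes: x right, y down, z forward; pixel columns grow to the right and rows downward; lengths in m; the calibration is good to about 2 mm. A picture is of the moment at which its call begins. There is no depth.
A pose or a line that the arm cannot do raises IKError and nothing moves.
- finish_job(): hands the job in; it is judged then, once.
The state is a dict: "time_s": time; "joint_positions": joint angles; "qd": joint speeds; "effort": joint torques, N m; "tcp_pos": TCP position; "ee_rot": TCP orientation; "force": force on the tool from outside, world axes, zero at the start; "moment": the same for the moment, N m; "gripper_width": finger opening in m; "grip_force": force on a finger pad.
Only numpy, scipy, OpenCV 4.12 (cv2) and the standard library are available. Lean on these libraries where they do the work, as an engineer would, in place of code of your own. Each camera call takes 0.05 s, during which the arm holds its last target. There are 200 camera calls.

### The job

The front guide rod of this small linear stage has to go back in. First turn the metal wing grip on top of the right-hand (far) end plate a quarter turn anticlockwise, to its stop, which draws its locking pin up out of the far bushing; then take the loose rod from its rest and thread it, tapered nose first, through the left-hand (near) bushing, the carriage's fork and the far bushing until its collar sits against the near end plate. Finish still gripping the rod there and keep it still, so that I can set the pin while you hold it; do not disturb the other things on the bench.

Things in the scene. Friction and masses are not known exactly. Their poses are not given: they have to be found in the camera images.
- stage: Linear stage, fixed: dark base plate 116 x 156 x 10 mm, two aluminium end plates 96 mm wide, 18 mm thick, 80 mm high, carriage between them (top 83 mm up). Origin on the bench, centred, z up; y along the rods from the far end plate (with wing grip and feed knob, centred y = -50 mm) to the near one (y = +50), where the rod goes in; x across, away from robot. Rod axis: x = -30, z = 60 mm.
- near_mouth (a point): Entry of the near (robot's left) bushing, a bronze-lined hole: on the rod axis, on the outer face (stage y = +59 mm) of the near end plate, 60 mm above the bench. Round bore 11.5 mm through the 18 mm plate. Axes as stage: the rod goes in along -y.
- far_mouth (a point): Entry of the far (robot's right) bushing, in line with the near one: on the rod axis, on the inner face (stage y = -41 mm) of the far end plate; bore 11.5 mm, ending 18 mm further along -y. Axes as stage.
- fork (a point): Middle of the carriage's fork, on the rod axis, somewhere between the end plates. The carriage cannot be pushed along. Fork 40 mm long, open to the front (stage -x), leaving 6.5 mm free above and below the axis. Axes as stage.
- wing_grip (a point): Centre of the blade of the metal wing grip on top of the far end plate, right over the rod axis: blade 38 mm long, 8 mm thick, 24 mm high (95 to 119 mm above the bench, this point 107 mm up) on a round 17 mm hub that spans 90 to 97 mm. Turns with the grip about the vertical through it; x along the blade, y across it, z up.
- wing (a joint): Angle of the wing grip, rad: 0 = locked, blade across the rod axis, a 6 mm pin standing down across the far bushing; grows anticlockwise seen from above to 1.45 at its stop, blade almost along the axis, pin drawn up. The bore is free from about 1.25. Starts at 0 to 0.12. Turns against 0.06 N m of friction and stays where left.
- rod_rest: Grey rest, fixed, base 50 x 92 x 8 mm with two V saddles 72 mm apart along its y axis that carry the rod level, its axis 32 mm above the bench; saddle tops about 33 mm. Origin on the bench under its centre, z up.
- rod_grip (a point): Where to grip the loose steel rod: centre of its plain tail, on the axis. Rod 10 mm in diameter, 200 mm long, about 0.11 kg. y runs from nose to tail, z up at the start. Tail ends 24 mm to +y; dark collar (20 mm diameter) from 27 to 36 mm to -y. At the start the rod lies level on the rest, saddles on the nose side of the collar, the tail free in the air.
- rod_seat (a point): On the rod axis at the collar's front face (towards the nose), which comes to rest on the near end plate. Axes as rod_grip.
- rod_nose (a point): The rod's nose tip, on its axis, 140 mm from the collar's front face; the last 8 mm taper from 10 to 4 mm diameter. Axes as rod_grip.
- screwdriver_c: Bystander: small screwdriver 145 mm long, lying on the bench between the stage and the robot. Leave alone.
- battery_9v: Bystander: block battery 27 x 51 x 18 mm. Leave alone.
- heat_sink: Bystander: finned heat sink 40 x 46 x 24 mm. Leave alone.
- tape_roll: Bystander: roll of tape, 62 mm in diameter, 19 mm high. Leave alone.

How it is judged:
By the outcome, as a careful person would: the job done as asked, in the order asked, and still so for the second after the job is handed in, while the arm keeps its last pose, push and grip.
It also fails if it takes over 56 s, if anything falls off the work surface, if the arm or the gripper's body presses on something with over 40 N, if the wrist force passes 120 N, or if a joint passes its speed limit or range.

## Working session

There is one attempt and no reset: what is moved stays moved. The work goes in short steps, each a Python script; the robot and the scene stay as the last script left them, time stands still between calls to the robot, and variables do not carry over. Pictures are saved under pics/ and viewed, at most 10 in all, crops included, and the job is handed in when it is done.

```bash
mkdir -p pics; ls; python3 - <<'E'
from station import *
import cv2,numpy as np
o=get_obs();print({k:np.round(v,3) for k,v in o.items()})
try: print(pinch_z)
except Exception as e: print(e)
for n in("top","side"):
    c=read_camera(n);cv2.imwrite(f"pics/{n}0.png",c["color"][:,:,::-1]);print(n,c["intrinsics"].tolist(),np.round(c["R"],4).tolist(),c["t"], -c["R"].T@c["t"])
E
```

```text
pics
{'time_s': np.float64(0.0), 'joint_positions': array([-1.475,  0.259,  0.021,  1.334,  0.   ,  1.418]), 'qd': array([-0.001,  0.001, -0.   , -0.003, -0.001, -0.   ]), 'effort': array([-0.0000e+00, -5.5564e+01,  3.4453e+01,  1.4000e-02, -0.0000e+00,
        0.0000e+00]), 'tcp_pos': array([ 0.135, -0.533,  0.231]), 'ee_rot': array([-3.116, -0.39 , -0.   ]), 'force': array([-0.215, -0.172,  0.371]), 'moment': array([-0.016, -0.03 , -0.041]), 'grip_force': np.float64(0.0), 'gripper_width': np.float64(0.085)}
-0.0187
top [[488.87973844529586, 0.0, 318.40471578558066], [0.0, 488.87973844529586, 197.54988096718796], [0.0, 0.0, 1.0]] [[-0.0241, -0.9996, 0.017], [-0.999, 0.0234, -0.037], [0.0366, -0.0179, -0.9992]] [0.05308485 0.55512942 1.13892231] [0.51416614 0.06043145 1.15763203]
side [[467.6656589243649, 0.0, 317.57727497599484], [0.0, 467.6656589243649, 198.92146954886184], [0.0, 0.0, 1.0]] [[-0.9406, -0.3394, -0.0056], [-0.2314, 0.6531, -0.7211], [0.2484, -0.677, -0.6929]] [0.54069433 0.16197797 0.97531572] [0.30383734 0.73797561 0.79555192]
```

View pics/top0.png

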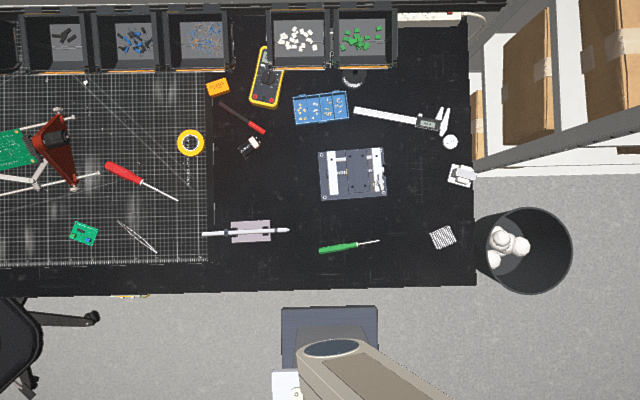

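View pics/side0.png

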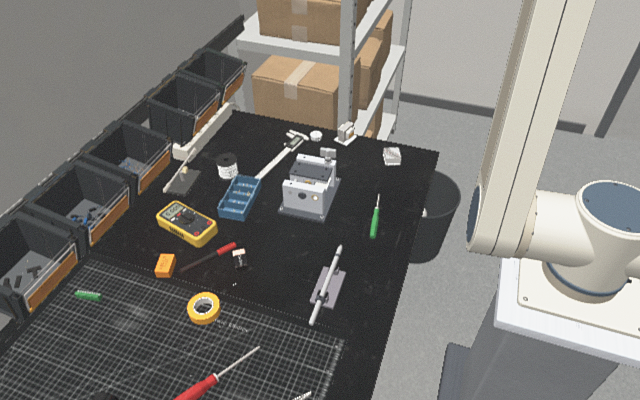

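The top view shows the stage at about (352,173) and the rod on its rest from (202,234) to (290,230). The side view shows the stage at (312,190) and the rod from (312,322) to (340,247). I'll zoom in on both.

```bash
python3 - <<'E'
import cv2,numpy as np
t=cv2.imread("pics/top0.png");s=cv2.imread("pics/side0.png")
a=cv2.resize(t[140:206,312:394],None,fx=5,fy=5,interpolation=cv2.INTER_CUBIC)
b=cv2.resize(t[212:250,196:296],None,fx=5,fy=5,interpolation=cv2.INTER_CUBIC)
c=cv2.resize(s[140:225,272:347],None,fx=5,fy=5,interpolation=cv2.INTER_CUBIC)
d=cv2.resize(s[240:330,300:355],None,fx=5,fy=5,interpolation=cv2.INTER_CUBIC)
P=np.zeros((530,800,3),np.uint8);P[:330,:410]=a;P[335:525,:500]=b
cv2.imwrite("pics/c1.png",P)
Q=np.zeros((460,700,3),np.uint8);Q[:425,:375]=c;Q[:450,380:655]=d
cv2.imwrite("pics/c2.png",Q)
E
```

```text
(no output)
```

View pics/c1.png

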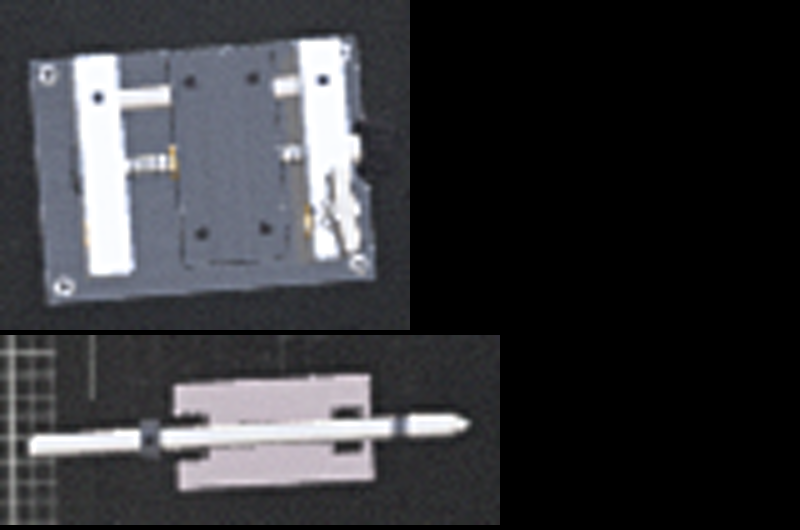

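View pics/c2.png

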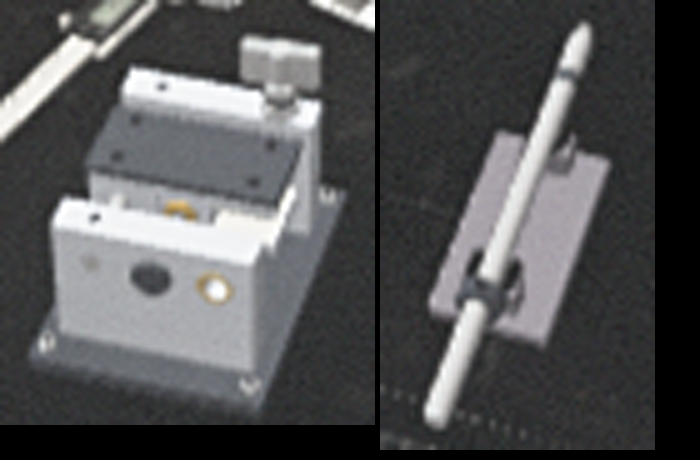

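The crops show the stage's corner screws and near bushing clearly. The bushing sits at about (215,289) in the side crop. The rod's nose points right, and the blade lies across the axis. Next I'll triangulate these.

```bash
cat > h.py <<'E'
from station import *
import cv2,numpy as np
from scipy.spatial.transform import Rotation as Rn
def ray(c,p):
    d=c["R"].T@np.linalg.solve(c["intrinsics"],[p[0],p[1],1.]);return -c["R"].T@c["t"],d
def onz(c,p,z):
    o,d=ray(c,p);return o+d*(z-o[2])/d[2]
def tri(c1,p1,c2,p2):
    A=[];b=[]
    for c,p in((c1,p1),(c2,p2)):
        o,d=ray(c,p);d=d/np.linalg.norm(d);M=np.eye(3)-np.outer(d,d);A.append(M);b.append(M@o)
    A=np.vstack(A);b=np.hstack(b);x=np.linalg.lstsq(A,b,rcond=None)[0]
    return x,np.linalg.norm(A@x-b)
def proj(c,X):
    q=c["intrinsics"]@(c["R"]@X+c["t"]);return q[:2]/q[2]
def down(yaw): # tool z down, tool x axis at world angle yaw-> tool y = yaw-90
    return (Rn.from_euler('z',yaw)*Rn.from_rotvec([np.pi,0,0])).as_rotvec()
def st():
    o=get_obs();print(round(float(o["time_s"]),1),"tcp",np.round(o["tcp_pos"],4),"F",np.round(o["force"],1),"M",np.round(o["moment"],2),"w",round(float(o["gripper_width"]),4),"g",round(float(o["grip_force"]),1));return o
E
python3 - <<'E'
from h import *
np.set_printoptions(precision=4,suppress=True)
T=read_camera("top");S=read_camera("side")
f=lambda u,v,x,y:((u+.5)/5-.5+x,(v+.5)/5-.5+y)
ts=lambda u,v:f(u,v,312,140); tr=lambda u,v:f(u,v-335,196,212); ss=lambda u,v:f(u,v,272,140); sr=lambda u,v:f(u-380,v,300,240)
tsc=[ts(48,75),ts(65,287),ts(360,262),ts(345,48)]
P=np.array([onz(T,p,.010) for p in tsc]);print("top screws",P,P.mean(0))
ssc=[ss(45,345),ss(250,385),ss(330,192)]
Q=np.array([onz(S,p,.010) for p in ssc]);print("side screws",Q,(Q[0]+Q[2])/2)
for i in range(3):print("tri",*tri(T,tsc[i],S,ssc[i]))
for n,A in(("top",P),("side",Q)):print(n,"yaw",np.degrees(np.arctan2(*( -(A[1]-A[2])[0],(A[1]-A[2])[1]))))
for n,a,b in(("tail",(30,445),(435,415)),("collar",(150,438),(485,292)),("nose",(470,423),(585,28))):
    print(n,onz(T,tr(*a),.032),onz(S,sr(*b),.032),*tri(T,tr(*a),S,sr(*b)))
print("wing top centre side z=.107",onz(S,ss(281,62),.107))
print("wing corners L,R z=.119",onz(S,ss(241,37),.119),onz(S,ss(321,43),.119))
c=(P.mean(0)+(Q[0]+Q[2])/2)/2
for yaw in np.radians([3,4,5,6]):
    R=Rn.from_euler('z',yaw).as_matrix()
    m=np.array([c[0],c[1],0])+R@[-.03,.059,.06];w=np.array([c[0],c[1],0])+R@[-.03,-.05,.107]
    print(np.degrees(yaw),"mouth",m,proj(S,m),"seen",ss(215,289),"wing",w,proj(S,w),"seen",ss(281,62))
E
```

```text
top screws [[ 0.6574  0.0308  0.01  ]
 [ 0.5572  0.0253  0.01  ]
 [ 0.5657 -0.114   0.01  ]
 [ 0.6671 -0.1098  0.01  ]] [ 0.6118 -0.0419  0.01  ]
side screws [[ 0.6569  0.031   0.01  ]
 [ 0.5564  0.0233  0.01  ]
 [ 0.5635 -0.1187  0.01  ]] [ 0.6102 -0.0439  0.01  ]
tri [0.6572 0.0308 0.0097] 0.0002420041280907799
tri [0.5565 0.0251 0.0118] 0.0009655099631033846
tri [ 0.5639 -0.1139  0.014 ] 0.0024605624876244386
top yaw 3.5017903538743873
side yaw 2.8700203097952692
tail [0.4792 0.3096 0.032 ] [0.4777 0.3066 0.032 ] [0.4782 0.3085 0.0349] 0.0016193841302082897
collar [0.481  0.2548 0.032 ] [0.4783 0.2497 0.032 ] [0.4792 0.2533 0.0368] 0.002879991282220773
nose [0.4843 0.1082 0.032 ] [0.4828 0.1097 0.032 ] [0.4837 0.1081 0.0299] 0.0006871685234458234
wing top centre side z=.107 [ 0.5823 -0.094   0.107 ]
wing corners L,R z=.119 [ 0.6015 -0.0912  0.119 ] [ 0.5644 -0.0994  0.119 ]
3.0000000000000004 mouth [0.578  0.0144 0.06  ] [313.9835 196.4689] seen (314.6, 197.4) wing [ 0.5837 -0.0944  0.107 ] [327.3154 151.7791] seen (327.8, 152.0)
4.0 mouth [0.577  0.0139 0.06  ] [314.4813 196.4027] seen (314.6, 197.4) wing [ 0.5846 -0.0949  0.107 ] [327.02   151.5851] seen (327.8, 152.0)
5.0 mouth [0.576  0.0133 0.06  ] [314.9774 196.3306] seen (314.6, 197.4) wing [ 0.5855 -0.0953  0.107 ] [326.7196 151.3944] seen (327.8, 152.0)
6.000000000000001 mouth [0.575  0.0126 0.06  ] [315.4714 196.2525] seen (314.6, 197.4) wing [ 0.5864 -0.0958  0.107 ] [326.4142 151.2072] seen (327.8, 152.0)
```

Both views agree: stage centre is about (0.611,-0.043) with 3.5° yaw. The wing is near (0.583,-0.0945), and the rod tail grip is near (0.479,0.285). I'll go for the wing now.

```bash
python3 - <<'E'
from h import *
w=np.array([.5832,-.0945]); y0=.061+.08
for b in(0,np.pi):
    q=inverse_kinematics([*w,.2],down(y0+b));q2=inverse_kinematics([*w,.1],down(y0+b+1.42));print(b,q,q2)
q=[(abs(inverse_kinematics([*w,.1],down(y0+b+1.42))[5]),b) for b in(0,np.pi) if inverse_kinematics([*w,.1],down(y0+b+1.42)) is not None]
b=min(q)[1]
reach([*w,.24],down(y0+b));move_gripper(.05,25)
line_to([*w,.100],speed=.12,contact_N=8);st()
c=read_camera("side");im=c["color"][110:230,260:380,::-1];c2=read_camera("top")["color"][130:210,310:400,::-1]
P=np.zeros((480,900,3),np.uint8);P[:,:480]=cv2.resize(im,None,fx=4,fy=4);P[:320,480:840]=cv2.resize(c2,None,fx=4,fy=4);cv2.imwrite("pics/w1.png",P[:,:800])
E
```

```text
0 [-0.30261879  0.33834947  0.05648145  1.28892831  0.          2.69797387] [-0.30261879  0.39301595 -0.12340498  1.05437539  0.          1.27797387]
3.141592653589793 [-0.30261879  0.33834947  0.05648145  1.28892831  0.         -0.44361879] [-3.02618787e-01  3.93015955e-01 -1.23404977e-01  1.05437539e+00
 -4.44089210e-16 -1.86361879e+00]
4.2 tcp [ 0.5836 -0.0946  0.1007] F [0.5 0.  0.9] M [-0.   -0.03 -0.01] w 0.0502 g 0.0
```

View pics/w1.png

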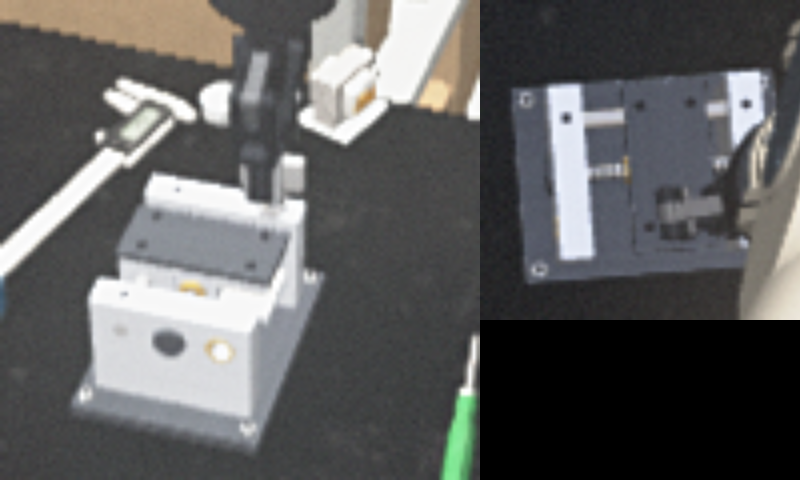

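The fingers straddle the blade: the near finger is at (262,175) in the crop, with the blade's end visible beside it at (292,172). I'll close and turn.

```bash
python3 - <<'E'
from h import *
move_gripper(0,30);o=st()
q=np.array(o["joint_positions"]);q0=q[5]
for a in(.5,1.0,1.25,1.36,1.42,1.47):
    q[5]=q0-a;movej(q);o=st();print(a)
    if abs(o["moment"][2])>.9:break
E
```

```text
4.8 tcp [ 0.583  -0.0927  0.1003] F [-1.3  9.6  5.4] M [ 1.79  0.27 -0.06] w 0.0067 g 33.0
5.3 tcp [ 0.5829 -0.0922  0.1004] F [-1.5  4.2  1.7] M [0.74 0.1  0.05] w 0.0072 g 32.4
0.5
5.8 tcp [ 0.5826 -0.0919  0.1003] F [-2.4  6.   2.3] M [1.16 0.36 0.08] w 0.0069 g 32.6
1.0
6.2 tcp [ 0.5824 -0.0918  0.1003] F [-3.6  7.   3.3] M [1.21 0.57 0.06] w 0.0073 g 32.7
1.25
6.5 tcp [ 0.5823 -0.0918  0.1003] F [-3.   6.7  2.5] M [1.23 0.61 0.05] w 0.0073 g 32.8
1.36
6.7 tcp [ 0.5823 -0.0917  0.1004] F [-4.2  7.5  4.1] M [ 1.44  0.68 -0.77] w 0.0072 g 42.4
1.42
7.0 tcp [ 0.5822 -0.0918  0.1004] F [-4.1  7.9  4.1] M [ 1.56  0.75 -1.17] w 0.007 g 59.6
1.47
```

The grip hit its stop at about 1.4 rad of turn. I'll release it, check, and go to the rod.

```bash
python3 - <<'E'
from h import *
move_gripper(.04);st()
p=get_obs()["tcp_pos"];line_to([p[0],p[1],.2],speed=.2)
g=np.array([.4793,.2845]);r=down(np.radians(91.4))
reach([*g,.15],r)
T=read_camera("top")["color"][140:206,312:394,::-1];S=read_camera("side")["color"][130:215,272:347,::-1]
P=np.zeros((430,790,3),np.uint8);P[:330,:410]=cv2.resize(T,None,fx=5,fy=5);P[:425,412:787]=cv2.resize(S,None,fx=5,fy=5);cv2.imwrite("pics/w2.png",P)
line_to([*g,.0135],speed=.12,contact_N=8);st()
move_gripper(0,60);st();pause(.1);st()
E
```

```text
7.4 tcp [ 0.5831 -0.0929  0.1003] F [ 0.1 -0.2  0.4] M [ 0.   -0.02  0.  ] w 0.0399 g 0.0
10.9 tcp [0.4797 0.2847 0.0141] F [-0.5  0.1 -0.1] M [-0.03 -0.02  0.03] w 0.0402 g 0.0
11.3 tcp [0.4791 0.2846 0.0138] F [-0.7  0.6  2.7] M [-0.04  0.41 -0.11] w 0.0075 g 58.5
11.4 tcp [0.4792 0.2846 0.0137] F [-2.   0.4  3.9] M [ 0.04  0.43 -0.09] w 0.0083 g 58.5
```

View pics/w2.png

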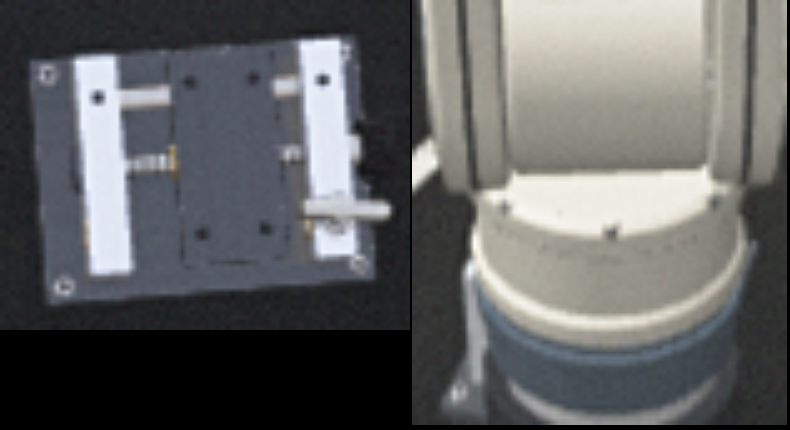

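The wing blade now lies along the rod axis, at (345,208) in the top crop. The rod is gripped. I'll lift it and bring the nose just short of the mouth.

```bash
cat >> h.py <<'E'
YAW=np.radians(3.4)
D=lambda:np.array([np.sin(YAW),-np.cos(YAW),0])
E
python3 - <<'E'
from h import *
move_gripper(0,100)
line_to([.4792,.2846,.09],speed=.12);st()
m=np.array([.577,.0165,.06]);g=m-D()*.186;g[2]+=-.0187
r=down(np.pi/2+YAW)
reach([g[0],g[1],.09],r);line_to(g,r,speed=.12);pause(.3);st()
T=read_camera("top")["color"][135:215,270:350,::-1];S=read_camera("side")["color"][150:270,270:350,::-1]
P=np.zeros((600,800,3),np.uint8);P[:400,:400]=cv2.resize(T,None,fx=5,fy=5,interpolation=2);P[:600,400:]=cv2.resize(S,None,fx=5,fy=5,interpolation=2);cv2.imwrite("pics/r1.png",P)
E
```

```text
12.4 tcp [0.4789 0.2844 0.0893] F [ 1.1  0.3 -1.7] M [ 0.05  0.01 -0.01] w 0.0067 g 97.6
13.8 tcp [0.5663 0.2022 0.042 ] F [-0.3  0.3 -0.4] M [ 0.06 -0.05 -0.02] w 0.007 g 97.6
```

View pics/r1.png

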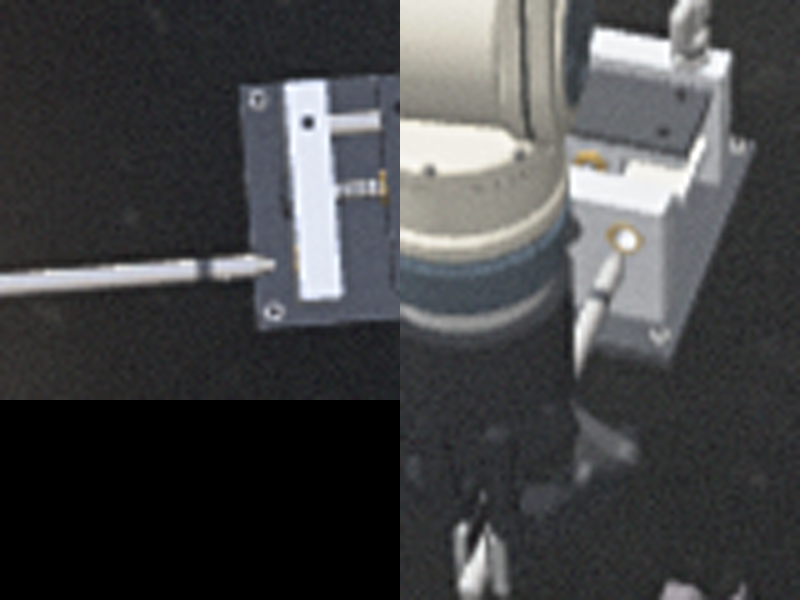

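In this picture the nose tip is at top crop (272,264) and side crop (222,255). The mouth centre is at side crop (225,238), just beyond and slightly above the nose. I'll compute the relative offset.

```bash
python3 - <<'E'
from h import *
np.set_printoptions(precision=4,suppress=True)
T=read_camera("top");S=read_camera("side")
f=lambda u,v,x,y:np.array([(u+.5)/5-.5+x,(v+.5)/5-.5+y])
nt,ns=f(272,264,270,135),f(222,255,270,150)
o=get_obs();nose=o["tcp_pos"]+[0,0,.0187]+D()*.176
x,e=tri(T,nt,S,ns);print("nose tri",x,e,"kin",nose,"proj",proj(T,nose)-nt,proj(S,nose)-ns)
# pixel biases from nose, applied to the stage features
bt,bs=proj(T,nose)-nt,proj(S,nose)-ns
# plate outer top edge (z=.08) in top view, both ends
a,b=onz(T,f(284,85,270,135)+bt,.08),onz(T,f(304,295,270,135)+bt,.08)
print("edge",a,b,"yaw",np.degrees(np.arctan2(-(a-b)[1]*-1,(a-b)[0])))
# rod direction in top image
r1,r2=onz(T,f(2,282,270,135)+bt,.06),onz(T,f(200,268,270,135)+bt,.06);print("rod yaw",np.degrees(np.arctan2((r2-r1)[0],-(r2-r1)[1])))
# screws
s=[onz(T,f(u,v,270,135)+bt,.01) for u,v in((258,99),(274,312))];print("screws",s)
n=np.array([-np.sin(YAW),np.cos(YAW),0])
oo,d=ray(S,f(225,238,270,150)+bs)
k=n@(b-oo)/(n@d);print("mouth side-ray on plate plane",oo+k*d)
oo,d=ray(T,f(296,260,270,135)+bt);print("bronze top z=.06",oo+d*(.06-oo[2])/d[2])
E
```

```text
nose tri [0.5753 0.027  0.0594] 0.002563915836598676 kin [0.5765 0.0264 0.0602] proj [0.5366 0.1861] [-1.222  -0.5925]
edge [0.6546 0.0198 0.08  ] [0.5613 0.0133 0.08  ] yaw 4.0038795038115405
rod yaw 2.7242428758274673
screws [array([0.6574, 0.0296, 0.01  ]), array([0.5567, 0.0245, 0.01  ])]
mouth side-ray on plate plane [0.5795 0.0143 0.059 ]
bronze top z=.06 [0.578  0.0156 0.06  ]
```

The nose needs to shift about +1.5 to +2 mm in x. I'll insert under force watch, moving sideways to follow the contact force.

```bash
cat >> h.py <<'E'
import json
def advance(s_from,s_to,ds,S,kf=1e-4,flim=14,speed=.05,km=0.0):
    """S: dict base(grip TCP at s=0), lat(x along stage x), z, yaw. step along axis, yield to side forces"""
    s=s_from
    while s<s_to-1e-9:
        s=min(s+ds,s_to)
        Y=S["yaw"];d=np.array([np.sin(Y0),-np.cos(Y0),0]);n=np.array([np.cos(Y0),np.sin(Y0),0])
        p=np.array(S["base"])+d*s+n*S["lat"]+np.array([0,0,S["z"]])
        line_to(p,down(np.pi/2+Y),speed=speed)
        o=get_obs();F=o["force"]-np.array(S["F0"]);M=o["moment"]-np.array(S["M0"])
        ax,la=-F@d,F@n;lag=(p-o["tcp_pos"])
        print(f"{o['time_s']:.1f} s{s*1e3:.0f} ax{ax:.1f} lat{la:.1f} z{F[2]:.1f} M{np.round(M,2)} lag{np.round(1e3*np.array([lag@d,lag@n,lag[2]]),1)} off{S['lat']*1e3:.1f},{S['z']*1e3:.1f}",flush=True)
        if abs(ax)>flim:print("STOP");break
        S["lat"]+=np.clip(kf*la,-6e-4,6e-4);S["z"]+=np.clip(kf*F[2],-6e-4,6e-4);S["yaw"]+=np.clip(km*M[2],-.004,.004)
    S["s"]=s;json.dump(S,open("S.json","w"))
    return s
Y0=YAW
E
python3 - <<'E'
from h import *
m=np.array([.577,.0165,.06]);g=m-D()*.186;g[2]+=-.0187
o=get_obs()
S=dict(base=g.tolist(),lat=.0016,z=-.0003,yaw=YAW,F0=o["force"].tolist(),M0=o["moment"].tolist())
advance(0,.03,.003,S)
E
```

```text
14.2 s3 ax-1.0 lat0.6 z0.2 M[-0.01  0.01 -0.05] lag[-0.3 -0.1  0. ] off1.6,-0.3
14.5 s6 ax-0.2 lat0.2 z1.1 M[-0.05  0.01 -0.02] lag[-0.2 -0.   0. ] off1.7,-0.3
14.7 s9 ax-0.1 lat0.2 z0.3 M[-0.03  0.05  0.01] lag[-0.2 -0.  -0. ] off1.7,-0.2
15.0 s12 ax-0.7 lat-0.2 z-0.1 M[-0.01  0.01  0.04] lag[-0.2 -0.  -0. ] off1.7,-0.1
15.2 s15 ax-0.8 lat0.5 z0.8 M[-0.06  0.07  0.02] lag[-0.2  0.  -0. ] off1.7,-0.2
15.5 s18 ax-0.9 lat-1.4 z0.7 M[-0.13  0.08 -0.1 ] lag[-0.2  0.   0. ] off1.7,-0.1
15.7 s21 ax0.2 lat-0.6 z0.5 M[-0.06  0.14 -0.09] lag[-0.2  0.  -0. ] off1.6,-0.0
16.0 s24 ax-1.3 lat-0.4 z0.1 M[-0.15  0.14 -0.06] lag[-0.2  0.   0. ] off1.5,0.0
16.2 s27 ax-0.2 lat-0.5 z1.5 M[-0.1   0.07 -0.17] lag[-0.2 -0.  -0. ] off1.5,0.0
16.5 s30 ax-1.4 lat0.2 z0.7 M[-0.19  0.12 -0.09] lag[-0.2 -0.  -0. ] off1.5,0.2
```

It's in the near bushing with hardly any force. Continuing through the fork towards the far bushing.

```bash
python3 - <<'E'
from h import *
S=json.load(open("S.json"))
advance(S["s"],.115,.006,S,kf=7e-5,km=.008,speed=.06)
print(np.degrees(S["yaw"]))
E
```

```text
16.7 s36 ax-1.2 lat-0.8 z0.7 M[-0.1   0.21 -0.11] lag[-0.4 -0.  -0. ] off1.5,0.3
17.0 s42 ax-0.5 lat-0.9 z0.7 M[-0.12  0.1  -0.06] lag[-0.4 -0.1 -0. ] off1.4,0.3
17.2 s48 ax-0.4 lat0.1 z0.9 M[-0.13  0.1  -0.08] lag[-0.4 -0.1 -0. ] off1.3,0.4
17.5 s54 ax-0.5 lat-0.3 z0.9 M[-0.07  0.1  -0.06] lag[-0.3 -0.  -0. ] off1.4,0.4
17.7 s60 ax-1.2 lat-0.6 z1.6 M[-0.05  0.07 -0.07] lag[-0.4 -0.  -0. ] off1.3,0.5
18.0 s66 ax0.1 lat-0.0 z-0.1 M[-0.02  0.03 -0.04] lag[-0.3 -0.   0. ] off1.3,0.6
18.2 s72 ax-0.2 lat-0.2 z1.0 M[-0.05 -0.01 -0.04] lag[-0.4 -0.  -0. ] off1.3,0.6
18.5 s78 ax-0.1 lat-0.7 z0.6 M[-0.02  0.02  0.02] lag[-0.3 -0.  -0. ] off1.3,0.7
18.7 s84 ax-0.2 lat0.0 z1.4 M[-0.01  0.04 -0.03] lag[-0.4 -0.  -0. ] off1.2,0.7
19.0 s90 ax-0.4 lat-0.9 z-0.1 M[-0.04  0.03  0.02] lag[-0.4 -0.  -0. ] off1.2,0.8
19.2 s96 ax-0.1 lat-0.5 z0.2 M[-0.07  0.05 -0.03] lag[-0.4 -0.  -0. ] off1.2,0.8
19.5 s102 ax-0.4 lat-0.5 z1.0 M[-0.04  0.08  0.01] lag[-0.4 -0.   0. ] off1.1,0.8
19.7 s108 ax-0.5 lat-1.2 z0.4 M[-0.09  0.07 -0.05] lag[-0.4 -0.  -0. ] off1.1,0.9
20.0 s114 ax-1.7 lat-0.1 z0.4 M[-0.01  0.13 -0.05] lag[-0.4 -0.   0. ] off1.0,0.9
20.2 s115 ax-1.4 lat-0.8 z0.5 M[-0.05  0.09 -0.07] lag[ 0. -0. -0.] off1.0,0.9
3.107334015168691
```

```bash
python3 - <<'E'
from h import *
S=json.load(open("S.json"))
advance(S["s"],.146,.003,S,kf=5e-5,km=.005,flim=10,speed=.05)
advance(S["s"],.160,.001,S,kf=3e-5,km=.0,flim=8,speed=.02)
E
```

```text
20.5 s118 ax-0.4 lat-1.3 z0.9 M[-0.04  0.01  0.02] lag[-0.1 -0.  -0. ] off0.9,1.0
20.7 s121 ax-0.2 lat-0.1 z0.0 M[ 0.05  0.07 -0.06] lag[-0.2 -0.  -0. ] off0.9,1.0
21.0 s124 ax-0.4 lat1.0 z0.3 M[-0.07  0.04  0.04] lag[-0.2 -0.   0. ] off0.9,1.0
21.2 s127 ax-1.1 lat-0.7 z-0.1 M[-0.09  0.06  0.  ] lag[-0.2  0.   0. ] off0.9,1.0
21.5 s130 ax-0.5 lat-0.3 z0.6 M[-0.03  0.11 -0.03] lag[-0.2  0.1  0. ] off0.9,1.0
21.7 s133 ax-0.7 lat-0.4 z0.9 M[-0.05  0.13 -0.06] lag[-0.2  0.   0. ] off0.9,1.1
22.0 s136 ax-0.3 lat0.5 z0.3 M[-0.05  0.1  -0.01] lag[-0.2  0.   0. ] off0.9,1.1
22.2 s139 ax-0.4 lat-1.3 z0.8 M[-0.12  0.19 -0.02] lag[-0.2  0.   0. ] off0.9,1.1
22.5 s142 ax-0.7 lat-0.9 z0.2 M[-0.12  0.18 -0.02] lag[-0.2  0.   0. ] off0.8,1.2
22.7 s145 ax-1.0 lat-0.9 z-0.3 M[-0.16  0.13 -0.04] lag[-0.2  0.   0. ] off0.8,1.2
23.0 s146 ax-0.9 lat-0.8 z0.2 M[-0.1   0.21 -0.1 ] lag[-0.1 -0.  -0. ] off0.7,1.2
23.2 s147 ax-0.9 lat-1.1 z1.0 M[-0.05  0.17 -0.03] lag[-0. -0. -0.] off0.7,1.2
23.5 s148 ax-0.5 lat0.1 z1.1 M[-0.08  0.   -0.01] lag[-0.1 -0.1 -0. ] off0.7,1.2
23.7 s149 ax-1.0 lat0.1 z-0.2 M[ 0.    0.13 -0.06] lag[-0.1 -0.  -0. ] off0.7,1.2
24.0 s150 ax-0.3 lat0.7 z0.4 M[-0.09  0.15 -0.06] lag[-0.1  0.   0. ] off0.7,1.2
24.2 s151 ax3.4 lat-0.9 z1.2 M[0.84 0.22 0.01] lag[ 0.5  0.  -0. ] off0.7,1.3
24.5 s152 ax9.1 lat-1.2 z0.3 M[1.79 0.22 0.03] lag[1.4 0.1 0. ] off0.7,1.3
STOP
```

The collar made contact at the expected depth, with a 9 N push. I'll check with a picture and for steadiness.

```bash
python3 - <<'E'
from h import *
pause(.5);st();pause(.7);st()
T=read_camera("top")["color"][130:210,290:400,::-1];S=read_camera("side")["color"][130:230,270:350,::-1]
P=np.zeros((500,800,3),np.uint8);P[:320,:440]=cv2.resize(T,None,fx=4,fy=4,interpolation=2);P[:450,440:800]=cv2.resize(S,(360,450),interpolation=2);cv2.imwrite("pics/e1.png",P)
E
```

```text
25.0 tcp [0.5755 0.0519 0.0426] F [-0.7  9.9 -0.6] M [ 1.89  0.2  -0.02] w 0.0063 g 97.7
25.7 tcp [0.5754 0.0519 0.0426] F [-0.3  9.3 -0.3] M [1.83 0.18 0.01] w 0.0068 g 97.7
```

View pics/e1.png

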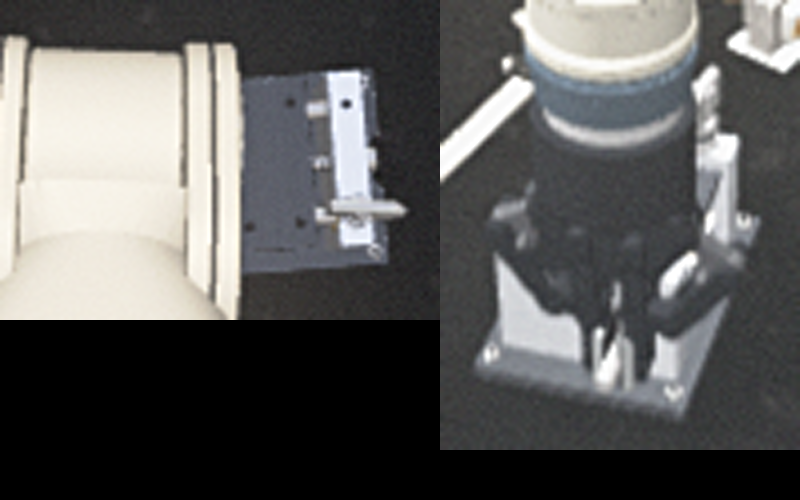

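The rod is visible past the carriage entering the far plate at (320,213). The wing is still along the axis at (370,208), and the forces are steady. Handing in.

```bash
python3 -c "
from station import *
print(finish_job())"
```

```text
the job is handed in; nothing more can be done
None
```

I turned the wing grip anticlockwise to its stop, then threaded the rod through both bushings and the fork until it stopped at the depth expected for the collar; the gripper's body hid the collar itself from the cameras. I handed the job in at about 26 s, with the gripper still holding the rod steady under a light push of about 9 N.

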